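# Key a slicing disc onto its drive pin and press it home

## Task

The food processor's slicing disc sits loose and high on its spindle because the notch in its rim is away from the red drive pin. With the gripper closed, push the disc's upright orange peg sideways with a fingertip, turning the disc until the notch is over the pin, then press straight down on the white hub in the middle until the disc is fully home and level, and take the hand away. Do not grip, straddle or lift anything, and leave the jars, tin, lime and box where they stand.

Things in the scene. Friction and masses are not known exactly. Their poses are not given: they have to be found in the camera images.
- processor: low white food processor motor unit, 190 x 210 mm, its flat round grey deck 40 mm above the worktop; fixed. Origin: centre of its underside; z up. The spindle stands on its z axis and the red pin lies toward its -x side. Its front, with a black dial, faces -x.
- pin_top (a point): top of the red drive pin, fixed on the deck 78 mm from the spindle axis; 12 mm across, 16 mm tall, bevelled over its top 3.5 mm to 5 mm across. As seen from above, its outer part shows beyond the disc's rim (radius 80 mm) while the disc is high.
- slicing_disc: loose steel disc, 160 mm across, 8 mm thick, 0.25 kg; origin: centre of its underside, z up. It turns freely either way on the spindle (1 mm of play all round). Its rim notch lies toward its -x, with the orange peg on the same radius, just inside it. Its underside is 58 mm above the worktop at the start and 46 mm when home (18 and 6 mm above the deck).
- notch (a point): centre line of the notch at the level of the disc's underside, 78 mm from the disc's axis; the notch is open at the rim, 18 mm wide, 14 mm deep radially, and the orange peg stands right behind it. When it is keyed, this point lies straight under or over the pin's axis (3 mm of clearance each side).
- finger_peg (a point): upright orange peg on the disc, to be pushed sideways: 18 mm across, its axis 56 mm from the disc's axis, in line with the notch; it rises 34 mm from the disc's upper face. This point is on its axis half-way up: 17 mm below its top, 17 mm above the disc's upper face.
- hub_top (a point): centre of the flat top of the white hub in the middle of the disc, to be pressed: 52 mm across, its top is 30 mm above the disc's upper face and 38 mm above the disc's underside; 96 mm above the worktop at the start and 84 mm when home.
- carrier (a joint): how far the grey ring under the disc has slid down, m: 0 high (start), 0.012 home against its stop. It is held by friction: it carries the disc without sinking, slides under a push of about 6 N on the hub and stays where it is left. With the notch elsewhere the pin stops the disc after 2 mm.
- spice_jar_a: spice jar with a green cap that has a pale patch on top, 46 mm across, 106 mm tall, standing beside the motor unit; loose, to be left alone; origin: centre of its underside
- small_tin: green and gold food tin, 57 mm across, 72 mm tall, standing behind the motor unit; loose, to be left alone; origin: centre of its underside
- spice_jar_b: spice jar with a green cap, 46 mm across, 106 mm tall, at the left; loose, to be left alone; origin: centre of its underside
- lime: green lime, about 50 mm, at the left; loose, to be left alone; origin: centre of its underside
- nut_jar: glass jar with a yellow lid, 65 mm across, 87 mm tall, at the left; loose, to be left alone; origin: centre of its underside
- tea_box: black tea box, 64 x 129 x 74 mm, at the left; loose, to be left alone; origin: centre of its underside
Things that resemble listed ones, but are neither listed nor needed, are in the scene too. Of the things like the slicing_disc, leave any that is purple or turquoise; of the rest the larger one is meant.

How it is judged:
By the outcome, as a careful person would: the job done as asked, in the order asked, and still so for the second after the job is handed in, with the robot touching nothing.
It also fails if it takes over 45 s, if anything falls off the work surface, if the arm or the gripper's body presses on something with over 40 N, if the wrist force passes 120 N, or if a joint passes its speed limit or range.

## Robot

A 6-joint arm with a two-finger parallel gripper is mounted at the origin on a cart in front of the work surface, level with it; the furniture and walls round the work are solid. World frame = base frame: x ahead of the robot, y to its left, z up, the work surface at z = 0. Lengths are in m, angles in rad, forces in N, time in s.
With the tool pointing down it reaches from about 0.275 to 0.975 m from the base axis. Payload 8.4 kg.
Tool frame: the origin (TCP) lies between the finger pads; the fingertips stand 14 mm ahead of it and the grasp point (between the pads) lies 5 mm behind it; z points along the fingers, y is the direction in which the jaws open and shut (so a half turn about z gives the same grasp; the last joint's range is limited). The gripper opens to 92 mm and grips with 3 to 60 N. Pads are 20 mm wide; open, the fingers measure 128 mm over their backs; the gripper's body (75 mm by 189 mm) begins 69 mm behind the grasp point.
Start: joints at [-1.19, 0.353, 1.633, -0, 1.155, -0.002], TCP at [0.233, -0.58, 0.229] pointing down, gripper open.
Joint ranges: [-2.63, 2.63], [-0.92, 2.1], [0.06, 2.66], [-1.3, 4.44], [0, 2.69], [-3.02, 3.02]. Speed limits (rad/s): [2.22, 2.22, 2.79, 3.14, 3.14, 3.14].

## Interface

Orientations are given as a unit quaternion [w, x, y, z].
In Python, from workcell import get_obs, get_image, camera_model, close_job gives the robot as it stands. The module is installed in compiled form; this text tells all that it offers.
- The arm moves only by the tool jog_arm, never from a script. Its argument "rows" is a list of rows, each a list of 3 entries, a list of its own where there are three numbers: the shift along the world's x, y, z in m, then the turn, a rotation vector about the world's x, y, z in degrees, then the finger opening in m, from 0 to 0.0919. In form: [[[tx, ty, tz], [ax, ay, az], gripper], ...]. A call has 1 to 10 rows; each row is the pose to reach, as a shift and turn from the pose commanded when the call began; what a row does not reach only later rows make up. A row lasts 1/12 s, in which the tool goes at most 41.7 mm and 7.16 degrees, less where a joint would pass 70% of its speed; a pose out of reach is approached as far as the arm can. A call with a gripper value outside its range is refused whole. The fingers move at their own pace and stop on an object; "newtons" is the grip in N (left out, the last holds). Time passes only in rows, so rows that repeat a pose let the fingers close. It gives the time, the measured TCP pose, the force and the opening at its end, in the units of the state.
- get_obs(): the state, without advancing time (a new reading comes with each control period).
- get_image(name): name is "scene" or "top" or "wrist"; returns (picture, depth): 400x640x3 uint8, red, green, blue; 400x640 float32, m along the optical axis (not along the pixel's ray), 0 where there is no reading.
- camera_model(name): a dict with "K" (3x3 intrinsics, pixels), "rvec" (rotation vector, rad) and "tvec" (3), from world to camera coordinates, as OpenCV has them. Camera axes: x right, y down, z forward; pixel columns grow to the right and rows downward; lengths in m; the calibration is good to about 2 mm. The wrist camera is an equidistant fisheye: a pixel r from the principal point sees the ray r / f radians off the axis. A picture is of the moment at which its call begins: read the wrist's pose just before it. camera_model takes no time and is no camera call; for the wrist camera it gives the pose at the moment of the call.
- close_job(): hands the job in, once; it reports no verdict.
The state is a dict: "clock": time; "joint_pos": joint angles; "joint_velocities": joint speeds; "tau": joint torques, N m; "tool_pos": TCP position; "ee_rot": TCP orientation; "contact_force": force on the tool from outside, world axes, zero at the start; "torque": the same for the moment, N m; "gripper_width": opening from 0.0 (shut) to 1.0 (fully open).
Only numpy, scipy, OpenCV 4.12 (cv2) and the standard library are available. Lean on these libraries where they do the work, as an engineer would, in place of code of your own. Each camera call takes 0.05 s, during which the arm holds its last target. There are 200 camera calls.

## Working session

There is one attempt and no reset: what is moved stays moved. The work goes in short steps, Python scripts to look and compute and a tool call to move; the robot and the scene stay as the last step left them, time stands still between calls to the robot, and variables do not carry over. Pictures are saved under pics/ and viewed, about 8 in all and at most 12, crops included, and the job is handed in when it is done.

Besides the shell and the picture viewer there is one more tool, called after "Request:" as name(argument=value, ...), one argument or row to a line, values as JSON. jog_arm: Moves the arm, as the interface text tells. Its arguments: {"type":"object","properties":{"rows":{"type":"array"},"newtons":{"type":"number"}},"required":["rows"]}

```bash
mkdir -p pics; cat > h.py <<'E'
import numpy as np, cv2
from workcell import get_obs,get_image,camera_model,close_job
def cam(n):
    m=camera_model(n);R=cv2.Rodrigues(np.array(m["rvec"],float))[0];return np.array(m["K"],float),R,np.array(m["tvec"],float).ravel()
def world(n,d):
    K,R,t=cam(n);v,u=np.mgrid[:400,:640]
    p=np.stack([(u-K[0,2])/K[0,0]*d,(v-K[1,2])/K[1,1]*d,d],-1)
    return (p-t)@R
def ray_at_z(n,u,v,z):
    K,R,t=cam(n);d=R.T@np.linalg.solve(K,[u,v,1.]);c=-R.T@t
    return c+d*(z-c[2])/d[2]
def save(n,img): cv2.imwrite("pics/"+n,img[:,:,::-1])
E
python3 - <<'E'
from h import *
for n in("top","scene"):
    i,d=get_image(n);save(n+"0.png",i);np.savez(n+"0.npz",i=i,d=d)
    K,R,t=cam(n);print(n,K.round(1).tolist(),(-R.T@t).round(3))
o=get_obs();print(o["clock"],o["tool_pos"],o["ee_rot"],o["contact_force"])
E
```

```text
top [[426.4, 0.0, 312.0], [0.0, 426.4, 198.7], [0.0, 0.0, 1.0]] [0.299 0.06  1.344]
scene [[382.8, 0.0, 324.1], [0.0, 382.8, 196.3], [0.0, 0.0, 1.0]] [-0.299  0.496  1.058]
0.1 [ 0.23329996 -0.57938009  0.2279702 ] [-5.92701818e-04  9.81745423e-01  1.90198748e-01 -9.74482315e-05] [ 0.20035059 -0.27960625 -0.02294807]
```

View pics/top0.png

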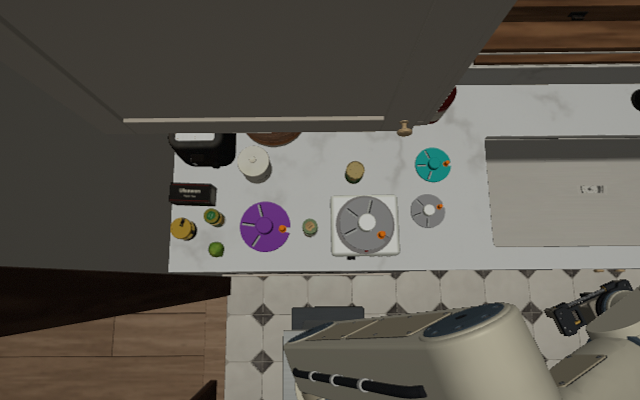

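View pics/scene0.png

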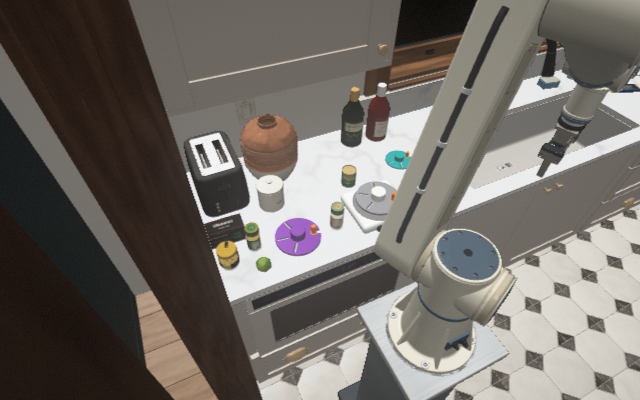

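Candidates in the top view are purple (265,227), turquoise (433,165), small grey (428,211) and large grey on the white motor unit (367,223). By the description I choose (367,223), and check it in a close crop.

```bash
python3 - <<'E'
from h import *
f=np.load("top0.npz");i,d=f["i"],f["d"]
save("crop.png",cv2.resize(i[185:265,320:410],None,fx=7,fy=7,interpolation=cv2.INTER_CUBIC))
W=world("top",d)
hsv=cv2.cvtColor(i,cv2.COLOR_RGB2HSV)
m=np.zeros((400,640),bool);m[185:265,325:405]=1
hh,s,v=[hsv[...,k].astype(int) for k in range(3)]
P=W[200:250,335:400].reshape(-1,3)
for a,b in((.088,.11),(.06,.076),(.035,.046)):
    q=P[(P[:,2]>a)&(P[:,2]<b)];print(a,len(q),q.mean(0).round(4),np.median(q[:,2]).round(4))
or_=m&(s>150)&(v>90)&((hh<20)|(hh>172))
vv,uu=np.nonzero(or_)
for a,b in zip(uu,vv): print(a,b,hsv[b,a],W[b,a].round(3))
E
```

```text
0.088 276 [ 0.4629 -0.1008  0.097 ] 0.0972
0.06 1844 [ 0.4662 -0.0943  0.0672] 0.0672
0.035 980 [ 0.4598 -0.1035  0.041 ] 0.0411
380 231 [ 13 183 180] [ 0.443 -0.137  0.067]
381 231 [ 12 196 177] [ 0.44  -0.135  0.098]
382 231 [ 12 196 178] [ 0.439 -0.137  0.104]
383 231 [ 11 187 175] [ 0.439 -0.141  0.1  ]
378 232 [ 14 172 166] [ 0.44  -0.131  0.068]
379 232 [ 15 214 157] [ 0.44  -0.134  0.072]
380 232 [ 14 240 167] [ 0.437 -0.132  0.098]
381 232 [ 14 240 188] [ 0.436 -0.135  0.103]
382 232 [ 14 237 189] [ 0.436 -0.138  0.102]
383 232 [ 14 241 189] [ 0.437 -0.141  0.099]
384 232 [ 14 231 180] [ 0.436 -0.144  0.1  ]
378 233 [ 15 234 157] [ 0.437 -0.131  0.067]
379 233 [ 14 240 120] [ 0.435 -0.132  0.084]
380 233 [ 14 237 166] [ 0.434 -0.132  0.098]
381 233 [ 15 233 189] [ 0.433 -0.134  0.103]
382 233 [ 15 233 189] [ 0.433 -0.138  0.101]
383 233 [ 14 236 188] [ 0.434 -0.141  0.1  ]
384 233 [ 14 241 185] [ 0.433 -0.143  0.102]
377 234 [ 13 174 161] [ 0.434 -0.128  0.07 ]
378 234 [ 15 243 133] [ 0.434 -0.131  0.068]
379 234 [ 13 244  93] [ 0.433 -0.132  0.082]
380 234 [ 14 236 151] [ 0.
[... 533 characters left out ...]
1] [ 0.428 -0.144  0.099]
378 236 [ 14 244 163] [ 0.428 -0.131  0.067]
379 236 [ 14 247  98] [ 0.428 -0.133  0.069]
381 236 [ 14 242 117] [ 0.426 -0.136  0.092]
382 236 [ 14 239 130] [ 0.425 -0.137  0.101]
383 236 [ 14 248 145] [ 0.425 -0.14   0.101]
384 236 [ 11 166 141] [ 0.425 -0.143  0.1  ]
378 237 [ 13 194 171] [ 0.426 -0.131  0.064]
379 237 [ 14 242 170] [ 0.425 -0.133  0.068]
380 237 [ 14 241 128] [ 0.425 -0.136  0.073]
381 237 [ 14 253 112] [ 0.424 -0.138  0.079]
382 237 [ 14 243 127] [ 0.425 -0.142  0.07 ]
383 237 [ 14 230 141] [ 0.425 -0.145  0.071]
380 238 [ 13 223 165] [ 0.422 -0.137  0.066]
381 238 [ 14 254 170] [ 0.422 -0.139  0.069]
382 238 [ 13 205 154] [ 0.422 -0.143  0.065]
```

View pics/crop.png

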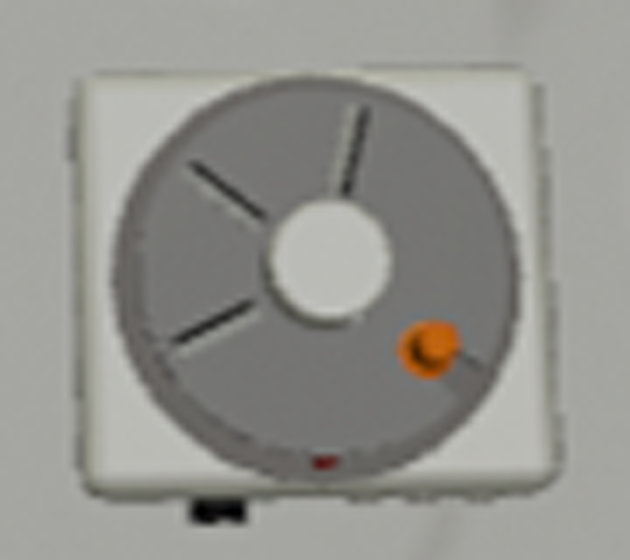

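The crop shows the large grey disc with hub (330,260), orange peg (435,345) and the red pin showing at the rim at (323,462). The peg is about 50° clockwise of the pin.

```bash
python3 - <<'E'
from h import *
f=np.load("top0.npz");i,d=f["i"],f["d"];W=world("top",d)
def p(x,y,z): return ray_at_z("top",320+(x+.5)/7-.5,185+(y+.5)/7-.5,z)[:2]
hub=p(330,260,.096);disc=p(315.5,278,.066);peg=p(437,343,.1);base=p(428,350,.066);pin=p(323,462,.054)
print("hub",hub.round(4),"disc",disc.round(4),"peg",peg.round(4),"flange",base.round(4),"pin",pin.round(4))
P=W[195:255,330:402].reshape(-1,3)
q=P[(P[:,2]>.091)&(abs(P[:,:2]-hub).max(1)<.035)];r=cv2.minEnclosingCircle(q[:,:2].astype(np.float32));print("hub depth",r, q.mean(0))
q=P[(P[:,2]>.061)&(P[:,2]<.073)];r=cv2.minEnclosingCircle(q[:,:2].astype(np.float32));print("disc depth",r)
P=W[185:265,320:410].reshape(-1,3)
q=P[(P[:,2]>.03)];print("unit",cv2.minAreaRect(q[:,:2].astype(np.float32)))
for n in(hub,disc):
  for k in(peg,pin):print(np.linalg.norm(k-n).round(4),np.degrees(np.arctan2(*(n-k)[::-1])).round(1))
E
```

```text
hub [ 0.4677 -0.0947] disc [ 0.464 -0.092] peg [ 0.4319 -0.1378] flange [ 0.4326 -0.1392] pin [ 0.386  -0.0942]
hub depth ((0.4678632318973541, -0.09619297087192535), 0.026182588189840317) [ 0.46748844 -0.09593369  0.096849  ]
disc depth ((0.4686984419822693, -0.09638851881027222), 0.08069664239883423)
unit ((0.4290456771850586, -0.07129941880702972), (0.25943076610565186, 0.2648504674434662), 89.15243530273438)
0.056 50.2
0.0818 -0.4
0.056 55.0
0.0781 1.6
```

Request:
jog_arm(
  rows=[
    [[0.02,0.04,0],[0,0,7],0],
    [[0.035,0.076,0],[0,0,14],0],
    [[0.052,0.112,0],[0,0,21],0],
    [[0.069,0.148,0],[0,0,28],0],
    [[0.086,0.184,0],[0,0,35],0],
    [[0.103,0.22,0],[0,0,42],0],
    [[0.12,0.256,0],[0,0,49],0],
    [[0.137,0.292,0],[0,0,56],0],
    [[0.154,0.328,0],[0,0,63],0],
    [[0.17,0.363,0],[0,0,68],0],
  ],
)

```text
clock: 0.93
tool_pos: [0.4037, -0.2148, 0.2285]
ee_rot: [-0.0, 0.705, 0.709, 0.0]
contact_force: [0.4, -0.9, -0.5]
gripper_width: 0.295
```

Request:
jog_arm(
  rows=[
    [[0.014,0.031,-0.02],[0,0,0],0],
    [[0.014,0.031,-0.05],[0,0,0],0],
    [[0.014,0.031,-0.05],[0,0,0],0],
    [[0.014,0.031,-0.05],[0,0,0],0],
  ],
)

```text
clock: 1.27
tool_pos: [0.4163, -0.1851, 0.1778]
ee_rot: [-0.002, 0.707, 0.707, -0.001]
contact_force: [0.3, -0.3, 0.9]
gripper_width: 0.013
```

```bash
python3 - <<'E'
from h import *
o=get_obs();print(o["clock"],o["tool_pos"],o["ee_rot"],o["contact_force"],o["gripper_width"],o["joint_pos"])
a,_=get_image("top");b,_=get_image("wrist")
save("v1.png",np.hstack([cv2.resize(a[170:270,300:460],(640,400),interpolation=cv2.INTER_CUBIC)[:, :400],cv2.resize(b,None,fx=.625,fy=.625,interpolation=cv2.INTER_AREA)[:0].reshape(0,400,3) if 0 else b[:,120:520]]))
E
```

```text
1.2667 [ 0.41632602 -0.18510648  0.17777769] [-0.00169983  0.70711295  0.70709814 -0.00077548] [ 0.31688924 -0.27710674  0.87907174] 0.012858026549632248 [-4.21480942e-01  1.52587476e-01  2.03146467e+00 -2.91833550e-04
  9.61269586e-01 -4.21292479e-01]
```

View pics/v1.png

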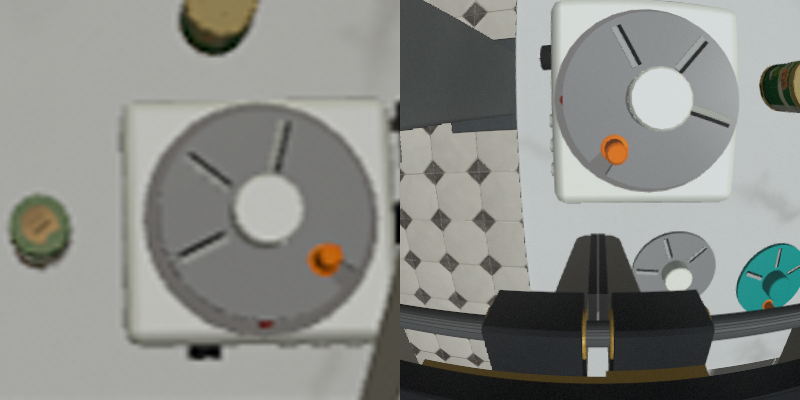

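The wrist view shows the peg at (615,150), the pin at (561,100) and the closed fingers at (598,240), clear of the peg. Next I lower the fingers beside the peg.

Request:
jog_arm(
  rows=[
    [[0.012,0,-0.035],[0,0,0],0],
    [[0.012,0,-0.07],[0,0,0],0],
    [[0.012,0,-0.089],[0,0,0],0],
    [[0.012,0,-0.089],[0,0,0],0],
    [[0.012,0.012,-0.089],[0,0,0],0],
    [[0.012,0.02,-0.089],[0,0,0],0],
  ],
)

```text
clock: 1.87
tool_pos: [0.4303, -0.166, 0.0912]
ee_rot: [0.001, 0.708, 0.706, 0.0]
contact_force: [0.8, -0.1, 0.7]
gripper_width: 0.006
```

Request:
jog_arm(
  rows=[
    [[0,0.003,0],[0,0,0],0],
    [[0,0.006,0],[0,0,0],0],
    [[0,0.01,0],[0,0,0],0],
    [[-0.002,0.014,0],[0,0,0],0],
    [[-0.004,0.018,0],[0,0,0],0],
    [[-0.006,0.022,0],[0,0,0],0],
    [[-0.008,0.026,0],[0,0,0],0],
    [[-0.01,0.029,0],[0,0,0],0],
    [[-0.01,0.031,0],[0,0,0],0],
    [[-0.01,0.031,0],[0,0,0],0],
  ],
)

```text
clock: 2.7
tool_pos: [0.4194, -0.1345, 0.09]
ee_rot: [0.0, 0.707, 0.707, 0.0]
contact_force: [-0.2, -0.1, -0.5]
gripper_width: 0.008
```

```bash
python3 - <<'E'
from h import *
o=get_obs();print(o["clock"],o["tool_pos"],o["contact_force"])
b,_=get_image("wrist")
save("v2.png",cv2.resize(b[:300,120:520],(800,600)))
E
```

```text
2.7 [ 0.41944077 -0.13453819  0.08999965] [-0.23447265 -0.11758424 -0.50898282]
```

View pics/v2.png

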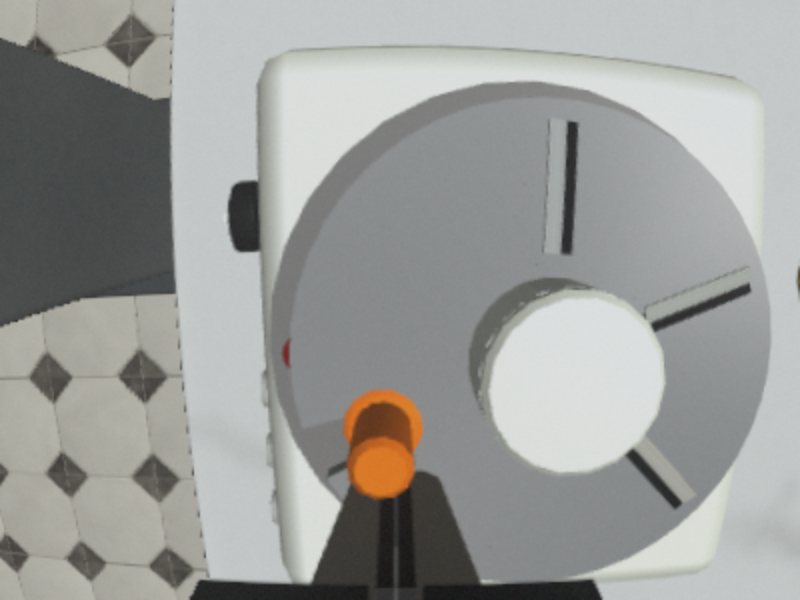

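The peg (flange at 383,425) is moving with the disc. The notch is at (325,445) and the pin at (288,352), so there is about 20 mm still to go.

Request:
jog_arm(
  rows=[
    [[-0.002,0.004,0],[0,0,0],0],
    [[-0.004,0.008,0],[0,0,0],0],
    [[-0.005,0.011,0],[0,0,0],0],
    [[-0.006,0.013,0],[0,0,0],0],
    [[-0.006,0.015,0],[0,0,0],0],
    [[-0.006,0.016,0],[0,0,0],0],
    [[-0.006,0.016,0],[0,0,0],0],
    [[-0.006,0.016,0],[0,0,0],0],
  ],
)

```text
clock: 3.42
tool_pos: [0.4134, -0.1186, 0.0895]
ee_rot: [-0.0, 0.708, 0.707, 0.0]
contact_force: [0.2, 0.5, -0.2]
gripper_width: 0.008
```

```bash
cat >> h.py <<'E'
def wpt(u,v,z):
    K,R,t=cam("wrist");a=np.array([(u-K[0,2])/K[0,0],(v-K[1,2])/K[1,1]]);r=np.hypot(*a)
    d=R.T@np.r_[a/r*np.sin(r),np.cos(r)];c=-R.T@t
    return c+d*(z-c[2])/d[2]
E
python3 - <<'E'
from h import *
o=get_obs();print(o["clock"],o["tool_pos"],o["contact_force"])
b,_=get_image("wrist")
save("v3.png",cv2.resize(b[:300,120:520],(800,600)))
hsv=cv2.cvtColor(b,cv2.COLOR_RGB2HSV).astype(int);H,S,V=[hsv[...,k] for k in range(3)]
red=(S>130)&((H<6)|(H>172))&(V>50);red[300:]=0
v,u=np.nonzero(red);print("pin px",u.mean(),v.mean(),len(u),wpt(u.mean(),v.mean(),.055))
g=(V>195)&(S<25);n,l,st,ce=cv2.connectedComponentsWithStats(g[:300].astype(np.uint8))
for k in range(1,n):
    if st[k,4]>1500: print(st[k],ce[k],wpt(*ce[k],.096))
E
```

```text
3.4167 [ 0.4134144  -0.11860937  0.08951107] [ 0.18587021  0.46566334 -0.16846029]
pin px 277.55555555555554 203.1604938271605 81 [ 0.38762845 -0.09673481  0.055     ]
[  213     0   427   300 55805] [438.72206792  96.03553445] [ 0.47502629 -0.02726359  0.096     ]
[ 374  176   85   85 5436] [416.14256806 219.01931567] [ 0.46706686 -0.09281703  0.096     ]
[ 224  235   44   55 1607] [244.3546982  266.81331674] [ 0.37219838 -0.12159602  0.096     ]
```

View pics/v3.png

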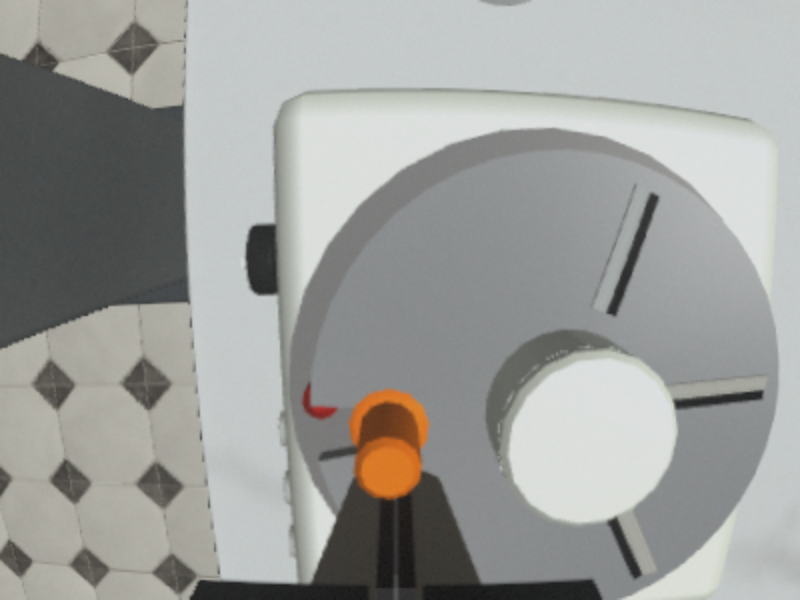

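The disc's notch (edges at 340,408 and 330,455) now lies just short of the pin, which is visible at (320,402).

```bash
python3 - <<'E'
from h import *
g=lambda x,y,z:wpt(120+x/2,y/2,z)[:2]
A=dict(pegtop=g(389,468,.1),flange=g(390,425,.068),hub=g(593,436,.096),e1=g(342,408,.066),e2=g(335,454,.066),pin=g(320,398,.056))
for k,v in A.items():print(k,v.round(4))
E
```

```text
pegtop [ 0.4122 -0.0991]
flange [ 0.4123 -0.0986]
hub [ 0.4672 -0.0922]
e1 [ 0.3975 -0.0938]
e2 [ 0.3948 -0.1091]
pin [ 0.3895 -0.0936]
```

Request:
jog_arm(
  rows=[
    [[-0.001,0.002,0],[0,0,0],0],
    [[-0.001,0.003,0],[0,0,0],0],
    [[-0.001,0.004,0],[0,0,0],0],
    [[-0.001,0.005,0],[0,0,0],0],
    [[-0.001,0.0053,0],[0,0,0],0],
    [[-0.001,0.0053,0],[0,0,0],0],
    [[-0.001,0.0053,0],[0,0,0],0],
  ],
)

```text
clock: 4.05
tool_pos: [0.4124, -0.1134, 0.0896]
ee_rot: [-0.0, 0.708, 0.707, -0.0]
contact_force: [-1.0, 0.1, 0.7]
gripper_width: 0.009
```

```bash
python3 - <<'E'
from h import *
o=get_obs();print(o["clock"],o["tool_pos"],o["contact_force"])
b,_=get_image("wrist")
save("v4.png",cv2.resize(b[150:270,240:400],(800,600),interpolation=cv2.INTER_CUBIC))
np.savez("v4.npz",b=b)
E
```

```text
4.05 [ 0.4123511  -0.11338625  0.08955285] [-0.98832095  0.09360076  0.72031342]
```

View pics/v4.png

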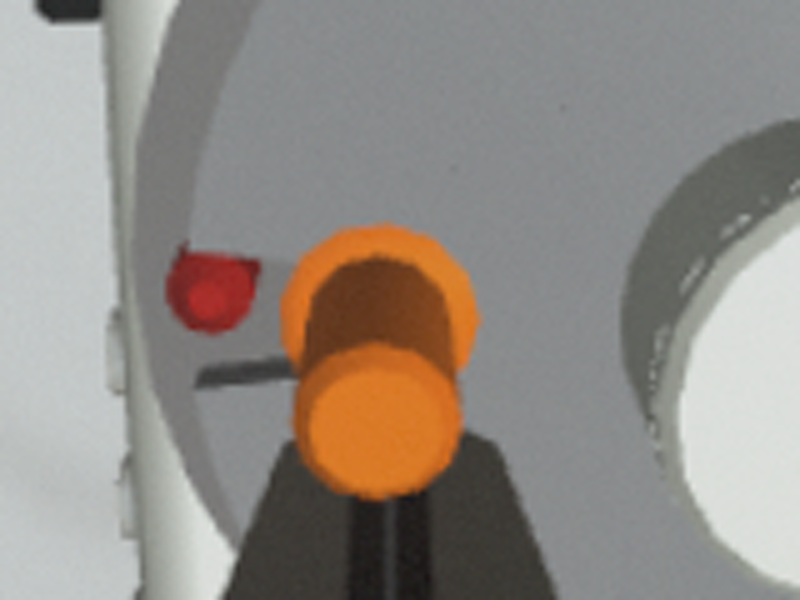

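Pin top is at (208,297), inside the notch (top edges near y 258 and 385). I compute the residual.

```bash
python3 - <<'E'
from h import *
g=lambda x,y,z:wpt(240+(x+.5)/5-.5,150+(y+.5)/5-.5,z)[:2]
A=dict(pegtop=g(380,425,.1),flange=g(381,310,.068),pin=g(208,297,.056),e1=g(250,255,.066),e2=g(200,385,.066),e2in=g(280,377,.066),e2low=g(200,372,.058),e1low_if=g(285,264,.066))
for k,v in A.items():print(k,v.round(4))
E
```

```text
pegtop [ 0.4118 -0.0942]
flange [ 0.4117 -0.0928]
pin [ 0.389  -0.0952]
e1 [ 0.3956 -0.0863]
e2 [ 0.3887 -0.1036]
e2in [ 0.3989 -0.1024]
e2low [ 0.3877 -0.105 ]
e1low_if [ 0.3999 -0.0875]
```

Notch centre and pin agree to about 0.3 mm. I back away, rise and go over the hub.

Request:
jog_arm(
  rows=[
    [[0,-0.01,0],[0,0,0],0],
    [[0,-0.03,0],[0,0,0],0],
    [[0,-0.035,0.03],[0,0,0],0],
    [[0.01,-0.035,0.06],[0,0,0],0],
    [[0.035,-0.01,0.06],[0,0,0],0],
    [[0.055,0.019,0.06],[0,0,0],0],
    [[0.055,0.019,0.05],[0,0,0],0],
    [[0.055,0.019,0.04],[0,0,0],0],
    [[0.055,0.019,0.034],[0,0,0],0],
    [[0.055,0.019,0.034],[0,0,0],0],
  ],
)

```text
clock: 4.93
tool_pos: [0.4654, -0.0949, 0.1217]
ee_rot: [-0.002, 0.708, 0.707, -0.001]
contact_force: [-0.1, 0.1, -0.3]
gripper_width: 0.006
```

```bash
python3 - <<'E'
from h import *
o=get_obs();print(o["clock"],o["tool_pos"],o["contact_force"])
b,_=get_image("wrist")
save("v5.png",cv2.resize(b[150:300,200:400],(800,600),interpolation=cv2.INTER_CUBIC))
E
```

```text
4.9333 [ 0.46541502 -0.09493404  0.12166592] [-0.1379202   0.06589977 -0.30927821]
```

View pics/v5.png

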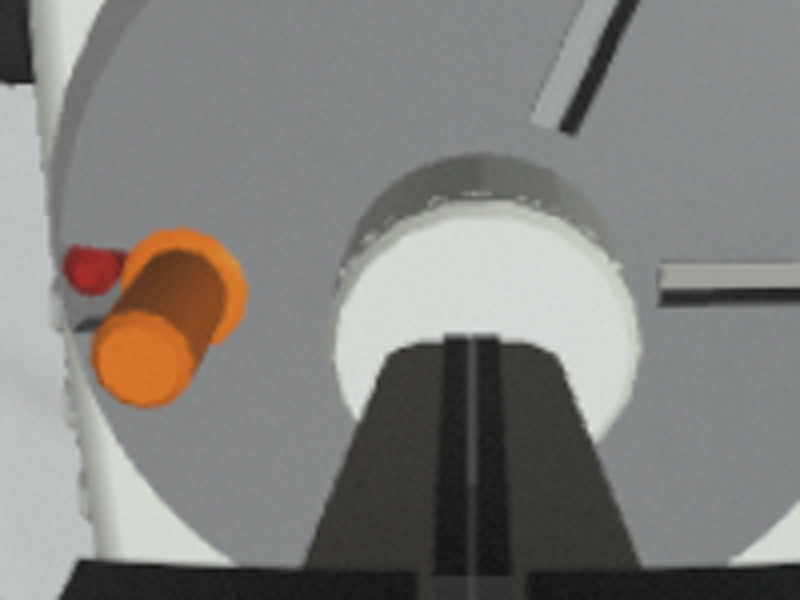

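The notch still sits over the pin (95,270), and the fingertips are over the hub. Pressing down in steps.

Request:
jog_arm(
  rows=[
    [[0.0015,0,-0.006],[0,0,0],0],
    [[0.0015,0,-0.01],[0,0,0],0],
    [[0.0015,0,-0.013],[0,0,0],0],
    [[0.0015,0,-0.016],[0,0,0],0],
    [[0.0015,0,-0.016],[0,0,0],0],
  ],
)

```text
clock: 5.4
tool_pos: [0.4688, -0.0947, 0.1072]
ee_rot: [-0.0, 0.708, 0.707, -0.0]
contact_force: [0.0, -0.1, 0.1]
gripper_width: 0.007
```

Request:
jog_arm(
  rows=[
    [[0,0,-0.002],[0,0,0],0],
    [[0,0,-0.004],[0,0,0],0],
    [[0,0,-0.006],[0,0,0],0],
    [[0,0,-0.006],[0,0,0],0],
  ],
)

```text
clock: 5.73
tool_pos: [0.4689, -0.0946, 0.1016]
ee_rot: [0.0, 0.707, 0.707, -0.0]
contact_force: [-0.5, -0.3, -0.1]
gripper_width: 0.006
```

Request:
jog_arm(
  rows=[
    [[0,0,-0.002],[0,0,0],0],
    [[0,0,-0.003],[0,0,0],0],
  ],
)

```text
clock: 5.9
tool_pos: [0.469, -0.0946, 0.0988]
ee_rot: [0.0, 0.707, 0.707, -0.0]
contact_force: [-2.4, -1.1, 8.0]
gripper_width: 0.001
```

```bash
python3 - <<'E'
from h import *
o=get_obs();print(o["clock"],o["tool_pos"],o["contact_force"])
a,d=get_image("top");W=world("top",d);b,_=get_image("wrist")
P=W[200:250,335:400].reshape(-1,3);q=P[(P[:,2]>.048)&(P[:,2]<.075)&(np.hypot(P[:,0]-.4675,P[:,1]+.095)<.07)];print(len(q),np.median(q[:,2]))
save("v6.png",cv2.resize(b[150:300,200:400],(800,600),interpolation=cv2.INTER_CUBIC))
E
```

```text
5.9 [ 0.46895628 -0.09457613  0.09879702] [-2.42248116 -1.09879546  7.95113436]
308 0.05552682260311384
```

View pics/v6.png

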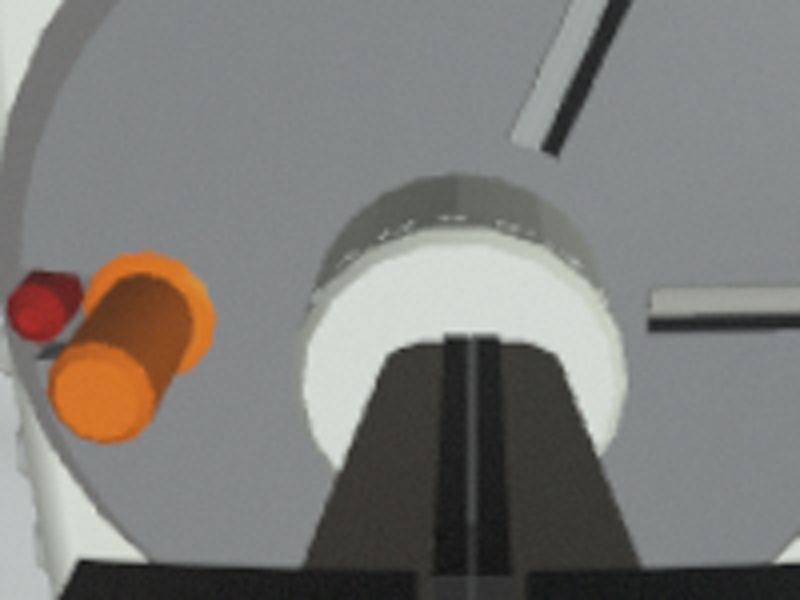

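The pin now stands up through the notch (45,305), and the disc is almost down. I press a little more to confirm the stop.

Request:
jog_arm(
  rows=[
    [[0,0,-0.0015],[0,0,0],0],
    [[0,0,-0.0025],[0,0,0],0],
  ],
)

```text
clock: 6.17
tool_pos: [0.4691, -0.0946, 0.0979]
ee_rot: [0.0, 0.707, 0.707, -0.0]
contact_force: [-12.8, 1.9, 47.5]
gripper_width: 0.005
```

Force rose sharply against the stop, with the tip at z = 0.084 (hub home). Retracting.

Request:
jog_arm(
  rows=[
    [[0,0,0.004],[0,0,0],0],
    [[0,0,0.03],[0,0,0],0],
    [[0,0,0.07],[0,0,0],0],
    [[0,0,0.11],[0,0,0],0],
    [[0,-0.04,0.13],[0,0,0],0],
    [[-0.02,-0.08,0.13],[0,0,0],0],
    [[-0.03,-0.12,0.13],[0,0,0],0],
    [[-0.04,-0.16,0.13],[0,0,0],0],
    [[-0.04,-0.2,0.13],[0,0,0],0],
    [[-0.04,-0.2,0.13],[0,0,0],0],
  ],
)

```text
clock: 7.0
tool_pos: [0.4286, -0.3002, 0.2264]
ee_rot: [0.002, 0.709, 0.706, -0.001]
contact_force: [0.2, 1.1, 0.5]
gripper_width: 0.005
```

```bash
python3 - <<'E'
from h import *
o=get_obs();print(o["clock"],o["tool_pos"],o["contact_force"])
a,d=get_image("top");W=world("top",d)
P=W[200:255,330:400].reshape(-1,3);r=np.hypot(P[:,0]-.4675,P[:,1]+.095)
q=P[(P[:,2]>.046)&(P[:,2]<.075)&(r<.072)&(r>.032)];A=np.c_[q[:,:2]-[.4675,-.095],np.ones(len(q))]
c=np.linalg.lstsq(A,q[:,2],rcond=None)[0];print("plane tilt deg,z",np.degrees(c[:2]),c[2])
q=P[(r<.02)];print("hub z",np.median(q[:,2]))
save("v7.png",np.vstack([cv2.resize(a[185:265,320:410],(450,400),interpolation=cv2.INTER_CUBIC),cv2.resize(a[110:290,150:470],(450,200))]))
E
```

```text
7.0 [ 0.42862235 -0.30019017  0.226417  ] [0.21869918 1.07562391 0.45508299]
plane tilt deg,z [0.00817887 0.0250164 ] 0.05534060649207988
hub z 0.08488636652225119
```

View pics/v7.png

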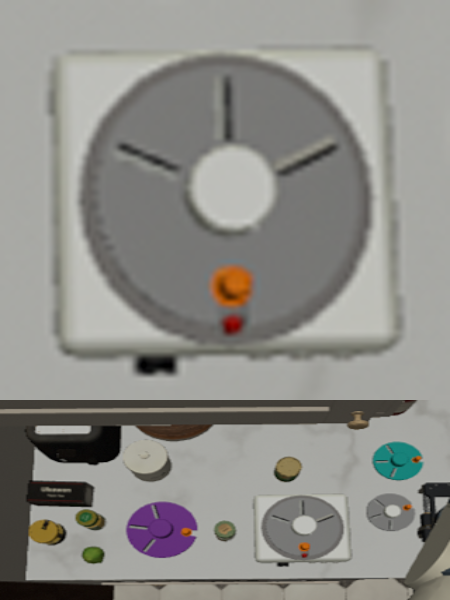

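The picture shows the pin in the notch (232,322) in line with the peg (232,287), and everything else where it stood. Hub top went from 0.0972 to 0.0849 m, a drop of 12.3 mm, and the disc is level within 0.03°.

```bash
python3 -c "
from workcell import close_job
print(close_job())"
```

```text
the job is handed in; nothing more can be done
None
```

The slicing disc is keyed on the red pin and fully home. The hand is clear, and I handed the job in at about 7 s on the robot clock.

**What I did:** With the gripper closed, I pushed the orange peg sideways about 50° until the notch was over the pin. The wrist view put the notch centre within about 0.3 mm of the pin. I then backed off, pressed straight down on the hub until it met its stop, and took the hand away.

**Last checks:**
- The hub dropped 12.3 mm by depth, against 12 mm expected.
- The disc is level within 0.03°.
- The pin shows in the notch, and the jars, tin, lime and box look unmoved in the top view.

**Forces and disagreements:**
- The last press against the stop peaked at about 48 N on the fingertips, more than needed. That is well under the 120 N wrist limit, and the 40 N limit is stated for the arm and gripper body.
- The top-camera and wrist-camera positions differed by 1–3 mm, so I aligned the notch from the pin and notch seen in the same wrist picture.

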